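# Find the stamped hardware crate and push it to the dispatch line

### The arm

A 7-joint arm with a two-finger parallel gripper is mounted at the origin on the work surface. World frame = base frame: x ahead of the robot, y to its left, z up, the work surface at z = 0. Lengths are in m, angles in rad, forces in N, time in s.
With the tool pointing down it reaches from about 0.425 to 0.8 m from the base axis. Payload 8.3 kg.
Tool frame: the origin (TCP) lies at the very end of the fingers, on their centre line; the grasp point (between the pads) lies 19 mm behind it; z points along the fingers, y is the direction in which the jaws open and shut (so a half turn about z gives the same grasp; the last joint's range is limited). The gripper opens to 85 mm and grips with 20 to 120 N. Pads are 22 mm wide; open, the fingers measure 114 mm over their backs; the gripper's body (76 mm by 85 mm) begins 54 mm behind the grasp point. The pads swing forward as they close: fully open they stand 13 mm farther back than shut.
Start: joints at [-0.063, 0.383, 0.016, 1.37, -0.006, 1.388, -0.046], TCP at [0.625, 0, 0.201] pointing down, gripper open.
Joint ranges: [-2.95, 2.95], [-0.25, 2.06], [-1.52, 1.56], [0.18, 2.33], [-1.44, 4.58], [0.02, 2.06], [-3.01, 3.01]. Speed limits (rad/s): [2.39, 2.39, 3.01, 3.01, 3.14, 3.14, 3.14].

### API

Orientations are given as a unit quaternion [x, y, z, w].
In Python, from plant import r gives the robot as it stands. The module is installed in compiled form; this text tells all that it offers.
- The arm moves only by the shell command python3 -m pendant 'ROWS' [OPENING] [FORCE]. ROWS is JSON, a list that holds one entry, the list of rows, each a list of 6 numbers: the shift along the tool's x, y, z in mm, then the turn, a rotation vector about the tool's x, y, z in rad. In form: [[[tx, ty, tz, wx, wy, wz], ...]]. A call has 1 to 5 rows; each row is the pose to reach, as a shift and turn from the pose commanded when the call began, along the tool's axes at that moment; what a row does not reach only later rows make up. A row lasts 1/12 s, in which the tool goes at most 41.7 mm and 7.16 degrees, less where a joint would pass 70% of its speed; a pose out of reach is approached as far as the arm can. A call with a gripper value outside its range is refused whole. OPENING is the finger opening in mm, from 0 to 85.4, set as the call begins (- or left out, the last holds). The fingers move at their own pace and stop on an object; FORCE is the grip in N (left out, the last holds). Time passes only in rows, so rows that repeat a pose let the fingers close. It gives the time, the measured TCP pose, the force and the opening at its end, in the units of the state.
- r.observe(): the state, without advancing time (a new reading comes with each control period).
- r.snapshot(name): name is "scene" or "side" or "wrist"; returns (picture, depth): 420x560x3 uint8, red, green, blue; 420x560 float32, m along the optical axis (not along the pixel's ray), 0 where there is no reading.
- r.get_calibration(name): a dict with "intrinsics" (3x3 intrinsics, pixels), "dist_coeffs" ([k1, k2, p1, p2, k3] as OpenCV has them; the pictures are not rectified), "extrinsics" (4x4, takes a point from camera to world coordinates); the wrist camera has in their place "mount" (4x4, takes a point from camera to tool coordinates, whose origin is the TCP and whose axes are the flange's). Camera axes: x right, y down, z forward; pixel columns grow to the right and rows downward; lengths in m; the calibration is good to about 2 mm. A picture is of the moment at which its call begins: read the wrist's pose just before it. get_calibration takes no time and is no camera call.
- r.close_job(): hands the job in, once; it reports no verdict.
The state is a dict: "time": time; "joint_pos": joint angles; "joint_vel": joint speeds; "tau": joint torques, N m; "eef_pos": TCP position; "orientation": TCP orientation; "wrist_force": force on the tool from outside, world axes, zero at the start; "torque": the same for the moment, N m; "finger_gap": finger opening in m.
Only numpy, scipy, OpenCV 4.12 (cv2) and the standard library are available. Lean on these libraries where they do the work, as an engineer would, in place of code of your own. Each camera call takes 0.05 s, during which the arm holds its last target. There are 200 camera calls.

### The job

Two closed wooden crates stand short of the white dispatch line; one is stamped underneath. Without gripping, squeezing or lifting anything, push the top of each crate gently towards yourself so that it tips over onto the side nearest you and shows its underside to the line; only when both lie so, push the stamped one, still lying, away from you until its stamped face stands on the white line, square to it. Leave the other crate lying where it was tipped, and do not disturb the other things.

Things in the scene. Friction and masses are not known exactly. Their poses are not given: they have to be found in the camera images.
- crate_stamped: closed wooden crate, 80 (x) by 120 (y) by 120 tall, 0.4 to 0.85 kg, centre of mass about 20 above the underside. Origin at the centre of the underside, own z up at the start. Pushed on the far face near its top it tips without sliding, and past about 63 degrees falls on its side. Starts upright, left or right by chance. Stamp: black ring 71 across with a bar, middle of the underside.
- crate_plain: closed wooden crate, 80 (x) by 120 (y) by 120 tall, 0.4 to 0.85 kg, centre of mass about 20 above the underside. Origin at the centre of the underside, own z up at the start. Pushed on the far face near its top it tips without sliding, and past about 63 degrees falls on its side. Starts upright, left or right by chance. Like the stamped one, but the underside is bare.
- line: the dispatch line: straight white strip painted on the bench beyond the two crates, 600 long (y) and 30 wide (x), no thickness. Origin at its centre; x level, square to it, pointing away from the robot; y along it to the left. The crates start within 5 degrees of square to it, their far faces 25 to 125 short of its centre.
- glue: Glue bottle, 40 diameter, 95 tall, upright between the crates; origin at the centre of its base. Bystander, not to be disturbed.
- screw_jar: Screw jar, 50 diameter, 70 tall, upright between the crates, nearer the robot than the glue; origin at the centre of its base. Bystander, not to be disturbed.
- hammer: Hammer lying right of the crates, roughly along x; origin in its middle. Bystander, not to be disturbed.
- screwdriver: Screwdriver lying left of the crates, roughly along x; origin in its middle. Bystander, not to be disturbed.
- push_stick: Flat wooden push stick, 200 by 68, 12 thick, lying right of and nearer than the crates; origin at the middle of its underside. Bystander, not to be disturbed.
- offcut: Wooden offcut 120 by 55 by 32, lying left of and nearer than the crates; origin at the middle of its underside. Bystander, not to be disturbed.
Not all that is in view belongs to the job. Leave any green or purple look-alike of the crate_plain alone. Leave any yellow look-alike of the crate_stamped alone.

How it is judged:
On the way:
1. both crates lie on the side nearest the robot, undersides facing the line and still at least 60 mm short of its centre (angle between crate_stamped's own z axis and vertical between 1.47 and 1.67 rad and angle between the z axis of each of crate_stamped, crate_plain and the x axis of line, either way round below 0.3 rad and angle between crate_plain's own z axis and vertical between 1.47 and 1.67 rad and z of line in the frame of crate_stamped below -0.05 m and x of each of crate_stamped, crate_plain in the frame of line below -0.06 m and z of line in the frame of crate_plain below -0.05 m), for 0.3 s.
At the end, for the whole second after the job is handed in: The stamped crate lies on its side, the centre of its underside within 16 mm of the white line's centre line, within 17 degrees of square; the plain crate lies where it was tipped, underside facing the line, over 60 mm short of it, its origin within 110 mm of its start; both at rest on the bench (x of crate_stamped in the frame of line between -0.016 and 0.016 m and angle between crate_stamped's own z axis and vertical between 1.47 and 1.67 rad and angle between the z axis of each of crate_stamped, crate_plain and the x axis of line, either way round below 0.3 rad and angle between crate_plain's own z axis and vertical between 1.47 and 1.67 rad and z of line in the frame of crate_plain below -0.05 m and x of crate_plain in the frame of line below -0.06 m and distance of crate_plain from where it was at the start of the episode below 0.11 m and height (world z) of each of crate_stamped, crate_plain below 0.052 m and linear speed of each of crate_stamped, crate_plain below 0.01 m/s); the robot touches nothing.
It fails at once if a crate is lifted or carried (its underside off the bench while upright, or its centre raised more than tipping can) ((height (world z) of crate_stamped above 0.015 m and angle between crate_stamped's own z axis and vertical below 0.12 rad) or height (world z) of any of crate_stamped, crate_plain above 0.065 m or (height (world z) of crate_plain above 0.015 m and angle between crate_plain's own z axis and vertical below 0.12 rad)).
It fails at once if a crate is thrown over rather than tipped gently (turns faster than 9 rad/s, or rolls on beyond its side) (angle between any of crate_stamped, crate_plain's own z axis and vertical above 1.9 rad or angular speed of any of crate_stamped, crate_plain above 9 rad/s).
It fails at once if a crate is gripped or pressed hard (over 30 N from the fingers) (contact force between the fingers and crate_stamped above 30 N or contact force between the fingers and crate_plain above 30 N).
It fails at once if the plain crate is pushed to the line (x of crate_plain in the frame of line above -0.03 m).
It fails at once if a bystander is moved more than 30 mm or knocked over (distance of any of glue, screw_jar, hammer, screwdriver, push_stick, offcut from where it was at the start of the episode above 0.03 m or angle between any of glue, screw_jar's own z axis and vertical above 0.5 rad).
It also fails if it takes over 72 s, if anything falls off the work surface, if the arm or the gripper's body presses on something with over 40 N, if the wrist force passes 120 N, or if a joint passes its speed limit or range.

## Working session

There is one attempt and no reset: what is moved stays moved. The work goes in short steps, Python scripts to look and compute and a shell command to move; the robot and the scene stay as the last step left them, time stands still between calls to the robot, and variables do not carry over. Pictures are saved under pics/ and viewed, about 8 in all and at most 12, crops included, and the job is handed in when it is done.

```bash
mkdir -p pics
cat > h.py <<'E'
import numpy as np, cv2
from plant import r
def snap(n,f):
    p,d=r.snapshot(n); cv2.imwrite('pics/'+f+'.png',p[:,:,::-1]); np.save('pics/'+f+'.npy',d); return p,d
def cloud(n,d,T=None):
    c=r.get_calibration(n); K=np.array(c['intrinsics']); D=np.array(c['dist_coeffs'])
    E=np.array(c['extrinsics']) if T is None else T
    v,u=np.mgrid[:d.shape[0],:d.shape[1]]
    q=cv2.undistortPoints(np.stack([u,v],-1).reshape(-1,1,2).astype(float),K,D).reshape(*d.shape,2)
    P=np.dstack([q*d[...,None],d]); return P@E[:3,:3].T+E[:3,3]
E
python3 - <<'E'
from h import *
print(r.observe())
a,_=snap('scene','s0');b,_=snap('side','b0')
for n in('scene','side'):print(np.round(r.get_calibration(n)['extrinsics'],3))
print(r.get_calibration('wrist'))
E
```

```text
{'time': 0.0, 'joint_pos': array([-0.06291315,  0.38423836,  0.01635099,  1.37119269, -0.00630707,
        1.38817709, -0.04646807]), 'joint_vel': array([-1.14459156e-03, -3.30469614e-04, -8.98456705e-05, -5.73096430e-04,
        2.99818637e-04, -3.73732531e-04, -8.53175985e-04]), 'tau': array([-4.50568632e-04, -6.27588844e+01,  8.43669288e-01, -3.71825659e+01,
        1.65239023e-02,  1.39937960e-02, -1.08329079e-04]), 'eef_pos': array([6.24428811e-01, 5.87821658e-05, 2.00161153e-01]), 'orientation': array([ 7.07060968e-01,  7.07151908e-01, -7.02604089e-04, -6.88064402e-04]), 'wrist_force': array([-0.10132634, -0.51866734,  0.23307106]), 'torque': array([-0.01111369, -0.03685383,  0.02108949]), 'finger_gap': 0.0855384470421187}
[[ 0.116  0.787 -0.606  1.291]
 [ 0.993 -0.101  0.058 -0.163]
 [-0.016 -0.609 -0.793  1.033]
 [ 0.     0.     0.     1.   ]]
[[-0.926 -0.28   0.254  0.196]
 [-0.378  0.683 -0.625  0.694]
 [ 0.002 -0.675 -0.738  0.955]
 [ 0.     0.     0.     1.   ]]
{'intrinsics': array([[293.47281655,   0.        , 279.30717869],
       [  0.        , 293.47281655, 211.19286913],
       [  0.        ,   0.        ,   1.        ]]), 'dist_coeffs': array([-0.00302279,  0.        ,  0.        ,  0.        ,  0.        ]), 'mount': array([[-1.07758111e-03, -9.46738297e-01, -3.22002228e-01,
         8.35283076e-02],
       [ 9.99999250e-01, -8.33008554e-04, -8.97320504e-04,
         8.45461188e-04],
       [ 5.81297075e-04, -3.22002954e-01,  9.46738485e-01,
        -1.71620577e-01],
       [ 0.00000000e+00,  0.00000000e+00,  0.00000000e+00,
         1.00000000e+00]])}
```

View pics/s0.png

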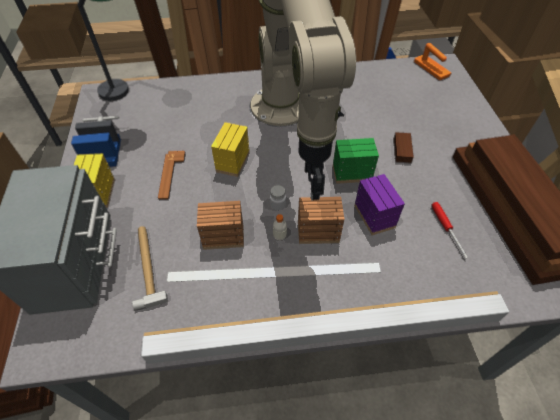

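View pics/b0.png

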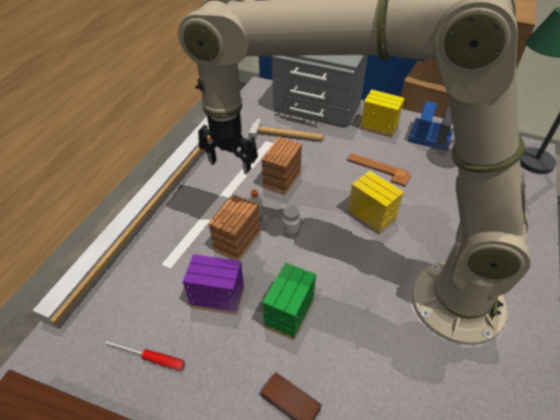

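Candidates: brown crates at (220,224) and (320,220) in the scene picture. Look-alikes: purple (380,202), green (355,158), yellow (231,148) and (95,180). The white strip at (275,272) is the line; the bar at (330,328) is a raised rail. I choose the two brown crates.

```bash
cat > m.py <<'E'
from h import *
p=cv2.imread('pics/s0.png')[:,:,::-1].astype(int);d=np.load('pics/s0.npy')
P=cloud('scene',d);R,G,B=p[...,0],p[...,1],p[...,2];Z=P[...,2]
v,u=np.mgrid[:420,:560]
def box(n,m):
    q=P[m]
    if len(q)<20:print(n,len(q));return
    (c,s,a)=cv2.minAreaRect((q[:,:2]*1000).astype(np.float32)); print(n,len(q),np.round(c),np.round(s),round(a,1),'z',np.round(np.percentile(q[:,2],[2,98]),3))
for n,(a,b,c,e) in dict(plainR=(190,250,190,250),L=(292,348,185,245),purple=(352,405,170,230),green=(330,380,135,182),yellow=(210,252,120,175),glue=(270,291,210,243),jar=(266,290,184,208),hammer=(130,168,225,310),stick=(155,186,148,200),sd=(430,470,200,260),offc=(393,414,130,162),rail=(140,510,296,356)).items():
    w=(u>=a)&(u<b)&(v>=c)&(v<e)&(d>0)
    box(n+' all',w&(Z>.012)); 
    if n in('plainR','L','purple','green','yellow'): box(n+' top',w&(abs(Z-.12)<.008))
w=(u>165)&(u<382)&(v>258)&(v<285)&(p.min(2)>170)&(Z<.02)
box('line',w)
E
python3 m.py
```

```text
plainR all 1946 [ 591. -247.] [120.  86.] 87.2 z [0.017 0.123]
plainR top 1066 [ 590. -247.] [120.  85.] 87.0 z [0.114 0.123]
L all 2090 [636.  36.] [121. 139.] 84.3 z [0.017 0.313]
L top 1024 [610.  38.] [121.  86.] 84.6 z [0.115 0.123]
purple all 2155 [531. 216.] [220.  94.] 6.3 z [0.016 0.123]
purple top 978 [574. 220.] [123.  83.] 11.5 z [0.114 0.123]
green all 1823 [514. 154.] [147. 372.] 70.2 z [0.017 0.402]
green top 846 [439. 192.] [121. 186.] 87.2 z [0.113 0.123]
yellow all 1475 [ 283. -200.] [ 84. 128.] 67.0 z [0.016 0.122]
yellow top 686 [ 283. -201.] [ 83. 127.] 67.4 z [0.113 0.123]
glue all 273 [612. -80.] [39. 31.] 58.4 z [0.013 0.095]
jar all 310 [492. -69.] [48. 47.] 19.6 z [0.015 0.073]
hammer all 962 [ 664. -467.] [261.  86.] 9.4 z [0.014 0.028]
stick all 201 [ 321. -409.] [ 60. 211.] 83.7 z [0.012 0.015]
sd all 314 [657. 421.] [200.  24.] 5.2 z [0.012 0.028]
offc all 481 [306. 393.] [ 58. 128.] 76.7 z [0.014 0.036]
rail all 10631 [900. -16.] [935. 169.] 84.0 z [0.016 0.064]
line 1712 [ 726. -110.] [601.  36.] 85.6 z [-0.003  0.005]
```

Run:
```python
import cv2
a=cv2.imread('pics/s0.png')[130:300,120:420]; cv2.imwrite('pics/c0.png',cv2.resize(a,None,fx=2.6,fy=2.6,interpolation=cv2.INTER_CUBIC))
```

```text
(no output)
```

View pics/c0.png

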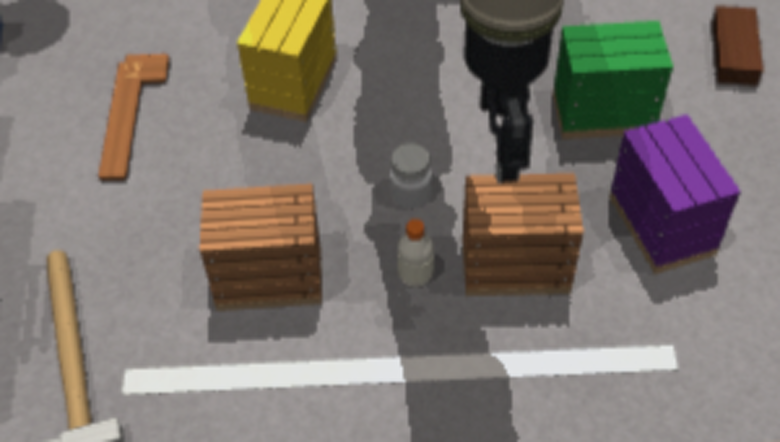

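Picture shows both brown crates upright and clear, glue (415,255 in crop) and jar between them, line beyond. Now precise frames along the line.

```bash
cat > m2.py <<'E'
from m import *
print('---')
q=P[w][:,:2]; a,b=np.polyfit(q[:,1],q[:,0],1); print('line x=%.4f*y+%.4f'%(a,b),'yaw deg',np.degrees(-np.arctan(a)))
def bx(n,m):
    k,l=cv2.connectedComponents(m.astype(np.uint8))[0:2]
    i=1+np.argmax([ (l==j).sum() for j in range(1,k)]); t=P[l==i]
    print(n,np.round(cv2.boxPoints(cv2.minAreaRect((t[:,:2]*1000).astype(np.float32)))).tolist())
top=(abs(Z-.12)<.008)&(d>0)
W=lambda a,b,c,e:(u>=a)&(u<b)&(v>=c)&(v<e)
bx('R',top&W(190,250,190,250));bx('L',top&W(292,348,185,245)&(R>G+15))
bx('green',top&W(325,390,130,185)&(G>R+30));bx('purple',top&W(350,405,170,230)&(B>G+30))
E
python3 m2.py | sed -n '/---/,$p'
```

```text
---
line x=0.0752*y+0.7344 yaw deg -4.299159659627305
R [[545.0, -304.0], [630.0, -309.0], [636.0, -189.0], [551.0, -184.0]]
L [[562.0, -18.0], [647.0, -26.0], [659.0, 95.0], [573.0, 103.0]]
green [[343.0, 136.0], [429.0, 132.0], [435.0, 252.0], [349.0, 256.0]]
purple [[505.0, 248.0], [522.0, 167.0], [643.0, 192.0], [626.0, 273.0]]
```

```bash
python3 -m pendant '[[[32,62,0,0,0,0.6],[32,62,0,0,0,0.6],[32,62,0,0,0,0.6],[32,62,0,0,0,0.6],[32,62,0,0,0,0.6]]]' 60 20
python3 -m pendant '[[[0,0,0,0,0,0.6],[0,0,0,0,0,0.6],[0,0,0,0,0,0.6],[0,0,0,0,0,0.6],[0,0,0,0,0,0.6]]]'
python3 -m pendant '[[[0,0,0,0,0,0.446],[0,0,0,0,0,0.446],[0,0,0,0,0,0.446],[0,0,0,0,0,0.446],[0,0,0,0,0,0.446]]]'
```

```text
time: 0.52
eef_pos: [0.6869, 0.0325, 0.1997]
orientation: [0.886, 0.464, -0.001, -0.0]
wrist_force: [-0.2, -0.1, -0.1]
finger_gap: 0.0602
time: 0.93
eef_pos: [0.6867, 0.0321, 0.2004]
orientation: [0.983, 0.181, -0.001, -0.0]
wrist_force: [0.7, -0.7, 1.0]
finger_gap: 0.0601
time: 1.35
eef_pos: [0.6867, 0.0322, 0.2005]
orientation: [0.999, -0.039, -0.001, 0.0]
wrist_force: [-0.9, -1.1, 0.4]
finger_gap: 0.0599
```

```bash
python3 -m pendant '[[[0,0,35,0,0,0],[0,0,70,0,0,0],[0,0,100,0,0,0],[0,0,100,0,0,0],[-8,0,100,0,0,0]]]'
python3 -m pendant '[[[-4,0,0,0,0,0],[-8,0,0,0,0,0],[-12,0,0,0,0,0],[-16,0,0,0,0,0],[-20,0,0,0,0,0]]]'
python3 -m pendant '[[[-4,0,-2,0,0,0],[-8,0,-5,0,0,0],[-12,0,-7,0,0,0],[-16,0,-10,0,0,0],[-20,0,-12,0,0,0]]]'
python3 - <<'E'
from h import *
p,d=snap('scene','s1');P=cloud('scene',d);m=(P[...,2]>.015)&(P[...,2]<.2)
snap('side','b1')
E
```

```text
time: 1.77
eef_pos: [0.6779, 0.0325, 0.0989]
orientation: [0.999, -0.036, -0.002, 0.0]
wrist_force: [-0.6, -0.1, 1.0]
finger_gap: 0.0601
time: 2.18
eef_pos: [0.6591, 0.0342, 0.102]
orientation: [0.999, -0.037, 0.001, -0.0]
wrist_force: [1.0, 1.0, 0.9]
finger_gap: 0.0602
time: 2.6
eef_pos: [0.6389, 0.0357, 0.1138]
orientation: [0.999, -0.038, 0.0, -0.0]
wrist_force: [0.4, -0.3, -0.4]
finger_gap: 0.06
```

View pics/s1.png

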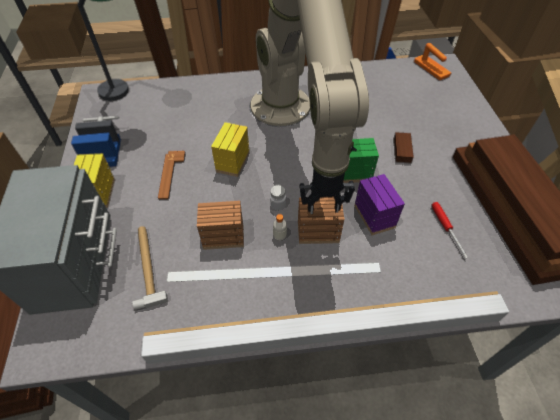

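```bash
cat > t.py <<'E'
import sys
from h import *
# brown points near y of crate: profile in line frame
def brown(p,P,y0,d,half=75):
    p=p.astype(int);R,G,B=p[...,0],p[...,1],p[...,2]
    return (d>0)&(R>G+18)&(G>=B-3)&(abs(P[...,1]-y0)<half)&(P[...,0]>.38)&(P[...,0]<.80)&(P[...,2]>.008)&(P[...,2]<.16)
def rep(f,y0,p=None,d=None):
    if p is None: p=cv2.imread(f'pics/{f}.png')[:,:,::-1];d=np.load(f'pics/{f}.npy')
    P=cloud('scene',d);q=P[brown(p,P,y0,d)]
    x=q[:,0]-.0752*q[:,1]-.7344;x*=.9972
    print(f,'xline',np.round(np.percentile(x,[1,50,99]),3),'y',np.round(np.percentile(q[:,1],[1,99]),3),'z',np.round(np.percentile(q[:,2],[1,50,99]),3))
    for a in np.arange(-.32,.03,.02):
        s=(x>a)&(x<=a+.02)
        if s.sum()>8:print('  %.2f z %.3f..%.3f n%d'%(a+.01,*np.percentile(q[s,2],[5,95]),s.sum()))
if __name__=='__main__':
    for k in range(1,len(sys.argv),2): rep(sys.argv[k],float(sys.argv[k+1]))
E
python3 t.py s0 .038 s1 .038
```

```text
s0 xline [-0.369 -0.128  0.024] y [-0.481  0.696] z [0.012 0.12  0.134]
  -0.31 z 0.011..0.133 n299
  -0.29 z 0.010..0.132 n315
  -0.27 z 0.044..0.132 n273
  -0.25 z 0.047..0.133 n277
  -0.23 z 0.046..0.133 n291
  -0.21 z 0.042..0.133 n309
  -0.19 z 0.021..0.133 n349
  -0.17 z 0.022..0.132 n509
  -0.15 z 0.022..0.131 n889
  -0.13 z 0.023..0.132 n927
  -0.11 z 0.022..0.132 n914
  -0.09 z 0.022..0.130 n2148
  -0.07 z 0.022..0.133 n281
  -0.05 z 0.022..0.132 n271
  -0.03 z 0.021..0.133 n231
  -0.01 z 0.020..0.133 n209
  0.01 z 0.019..0.132 n187
  0.03 z 0.018..0.048 n52
s1 xline [-0.37  -0.126  0.026] y [-0.481  0.696] z [0.012 0.12  0.134]
  -0.31 z 0.011..0.133 n307
  -0.29 z 0.010..0.133 n300
  -0.27 z 0.045..0.132 n275
  -0.25 z 0.045..0.133 n280
  -0.23 z 0.046..0.133 n288
  -0.21 z 0.044..0.133 n312
  -0.19 z 0.021..0.133 n339
  -0.17 z 0.021..0.132 n464
  -0.15 z 0.022..0.132 n776
  -0.13 z 0.022..0.132 n842
  -0.11 z 0.022..0.132 n898
  -0.09 z 0.021..0.130 n2157
  -0.07 z 0.022..0.132 n274
  -0.05 z 0.022..0.132 n259
  -0.03 z 0.021..0.133 n231
  -0.01 z 0.021..0.133 n208
  0.01 z 0.020..0.132 n186
  0.03 z 0.019..0.130 n57
```

```bash
sed -i 's/half=75/half=.068/' t.py; python3 t.py s0 .038 s1 .038
```

```text
s0 xline [-0.166 -0.097 -0.086] y [-0.024  0.096] z [0.018 0.118 0.124]
  -0.17 z 0.117..0.122 n74
  -0.15 z 0.116..0.123 n234
  -0.13 z 0.113..0.123 n258
  -0.11 z 0.116..0.123 n245
  -0.09 z 0.022..0.121 n895
s1 xline [-0.161 -0.091 -0.086] y [-0.024  0.093] z [0.016 0.114 0.124]
  -0.17 z 0.117..0.122 n21
  -0.15 z 0.116..0.123 n125
  -0.13 z 0.101..0.123 n178
  -0.11 z 0.116..0.123 n214
  -0.09 z 0.021..0.121 n908
```

The crate has not moved: the opened finger tips stand higher than the TCP and skimmed over the top. Back off, go lower and retry.

```bash
python3 -m pendant '[[[20,0,-8,0,0,0],[40,0,-8,0,0,0],[40,0,10,0,0,0],[40,0,30,0,0,0],[40,0,30,0,0,0]]]'
python3 -m pendant '[[[-4,0,0,0,0,0],[-8,0,0,0,0,0],[-12,0,0,0,0,0],[-16,0,0,0,0,0],[-20,0,0,0,0,0]]]'
python3 -m pendant '[[[-4,0,0,0,0,0],[-8,0,0,0,0,0],[-12,0,0,0,0,0],[-16,0,0,0,0,0],[-20,0,0,0,0,0]]]'
python3 - <<'E'
from h import *
snap('scene','s2')
E
python3 t.py s2 .038
```

```text
time: 3.12
eef_pos: [0.6766, 0.0325, 0.0785]
orientation: [0.999, -0.038, -0.003, 0.0]
wrist_force: [-0.6, -0.0, -1.3]
finger_gap: 0.0597
time: 3.53
eef_pos: [0.6591, 0.0343, 0.0844]
orientation: [0.999, -0.038, 0.001, -0.0]
wrist_force: [0.7, -0.3, -0.8]
finger_gap: 0.0601
time: 3.95
eef_pos: [0.6458, 0.0357, 0.0893]
orientation: [0.999, -0.038, 0.008, -0.001]
wrist_force: [13.3, -0.4, 21.3]
finger_gap: 0.0604
s2 xline [-0.158 -0.096 -0.089] y [-0.024  0.095] z [0.022 0.086 0.128]
  -0.15 z 0.111..0.124 n35
  -0.13 z 0.083..0.126 n79
  -0.11 z 0.094..0.128 n159
  -0.09 z 0.025..0.122 n765
```

```bash
python3 -m pendant '[[[2,0,-5,0,0,0],[0,0,-8,0,0,0],[-3,0,-11,0,0,0],[-6,0,-13,0,0,0],[-9,0,-14,0,0,0]]]'
python3 - <<'E'
from h import *
snap('scene','s3')
E
python3 t.py s3 .038
```

```text
time: 4.42
eef_pos: [0.629, 0.0364, 0.0967]
orientation: [0.999, -0.038, -0.001, 0.0]
wrist_force: [1.2, 0.2, -0.4]
finger_gap: 0.0601
s3 xline [-0.158 -0.09  -0.085] y [-0.024  0.093] z [0.016 0.111 0.124]
  -0.15 z 0.115..0.122 n114
  -0.13 z 0.097..0.123 n160
  -0.11 z 0.116..0.123 n215
  -0.09 z 0.022..0.121 n914
```

Run:
```python
from h import *
p,d=snap('side','b3')
a=cv2.imread('pics/b3.png')[100:290,130:370]; b=cv2.imread('pics/s3.png')[130:260,250:400]
a=cv2.resize(a,(480,380),interpolation=2);b=cv2.resize(b,(438,380),interpolation=2)
cv2.imwrite('pics/c3.png',cv2.resize(np.hstack([a,b]),None,fx=.86,fy=.86))
P=cloud('scene',np.load('pics/s3.npy'));k=(abs(P[...,1]-.036)<.06)&(abs(P[...,0]-.63)<.06)&(P[...,2]>.1)&(P[...,2]<.15)
pp=cv2.imread('pics/s3.png').astype(int);k&=(pp.max(2)<70)
print(np.round(np.percentile(P[k],[1,5,50],axis=0),3),k.sum())
```

```text
[[ 0.578 -0.022  0.101]
 [ 0.606 -0.017  0.102]
 [ 0.64   0.024  0.118]] 212
```

View pics/c3.png

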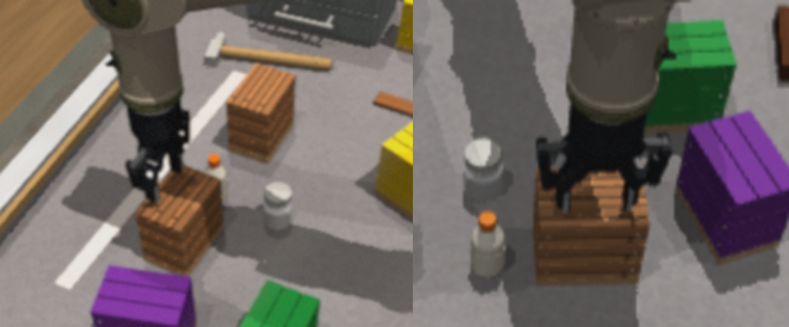

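Fingers sit on the crate's top edge: when opened, the tips stand well behind the TCP. I'll use shut fingers (tip = TCP) instead.

```bash
python3 -m pendant '[[[0,0,-25,0,0,0],[25,0,-25,0,0,0],[50,0,-25,0,0,0],[50,0,-25,0,0,0],[50,0,-25,0,0,0]]]' 0 20
python3 -m pendant '[[[0,0,15,0,0,0],[0,0,29,0,0,0],[0,0,29,0,0,0],[-4,0,29,0,0,0],[-8,0,29,0,0,0]]]'
python3 -m pendant '[[[-3,0,0,0,0,0],[-6,0,0,0,0,0],[-9,0,0,0,0,0],[-12,0,-2,0,0,0],[-15,0,-4,0,0,0]]]'
python3 - <<'E'
from h import *
snap('scene','s4')
E
python3 t.py s4 .038
```

```text
time: 4.93
eef_pos: [0.68, 0.0323, 0.1208]
orientation: [0.999, -0.038, -0.001, 0.0]
wrist_force: [-1.3, -0.2, -0.7]
finger_gap: 0.0001
time: 5.35
eef_pos: [0.6716, 0.0332, 0.0938]
orientation: [0.999, -0.038, 0.0, -0.0]
wrist_force: [0.7, 0.4, 0.4]
finger_gap: -0.0001
time: 5.77
eef_pos: [0.6568, 0.0343, 0.0976]
orientation: [0.999, -0.038, 0.0, -0.0]
wrist_force: [-0.3, -0.5, 0.6]
finger_gap: -0.0002
s4 xline [-0.156 -0.09  -0.085] y [-0.025  0.093] z [0.015 0.086 0.123]
  -0.15 z 0.110..0.122 n23
  -0.13 z 0.083..0.122 n46
  -0.11 z 0.076..0.123 n111
  -0.09 z 0.021..0.121 n760
```

```bash
python3 -m pendant '[[[-4,0,-1,0,0,0],[-8,0,-2,0,0,0],[-11,0,-4,0,0,0],[-14,0,-6,0,0,0],[-17,0,-8,0,0,0]]]'
python3 - <<'E'
from h import *
snap('scene','s5')
E
python3 t.py s5 .038
```

```text
time: 6.23
eef_pos: [0.6398, 0.0356, 0.1054]
orientation: [0.999, -0.038, -0.0, -0.0]
wrist_force: [0.8, -0.2, -0.6]
finger_gap: -0.0002
s5 xline [-0.157 -0.09  -0.085] y [-0.024  0.095] z [0.017 0.106 0.124]
  -0.17 z 0.117..0.121 n9
  -0.15 z 0.114..0.123 n50
  -0.13 z 0.094..0.123 n146
  -0.11 z 0.116..0.123 n195
  -0.09 z 0.021..0.121 n898
```

Run:
```python
from h import *
for n in('scene','side'):
    p,d=snap(n,n+'6');P=cloud(n,d).reshape(-1,3);pp=p.reshape(-1,3).astype(int)
    k=(abs(P[:,1]-.036)<.05)&(abs(P[:,0]-.64)<.05)&(pp.max(1)<75)&(pp.max(1)-pp.min(1)<15)&(P[:,2]>.08)&(P[:,2]<.22)
    q=P[k]
    for z in np.arange(.09,.2,.01):
        s=q[(q[:,2]>=z)&(q[:,2]<z+.01)]
        if len(s):print(n,round(z,2),len(s),'x',np.round(np.percentile(s[:,0],[5,50,95]),3),'y',np.round(np.percentile(s[:,1],[5,50,95]),3))
a=cv2.imread('pics/side6.png')[110:270,140:300]; b=cv2.imread('pics/scene6.png')[150:260,265:375]
cv2.imwrite('pics/c6.png',np.hstack([cv2.resize(a,(400,400),interpolation=2),cv2.resize(b,(400,400),interpolation=2)]))
```

```text
scene 0.13 1 x [0.651 0.651 0.651] y [0.035 0.035 0.035]
scene 0.14 16 x [0.646 0.65  0.653] y [0.026 0.033 0.043]
scene 0.15 20 x [0.646 0.649 0.653] y [0.024 0.032 0.045]
scene 0.16 21 x [0.646 0.651 0.654] y [0.023 0.032 0.044]
scene 0.17 19 x [0.637 0.651 0.655] y [0.021 0.038 0.042]
scene 0.18 55 x [0.635 0.651 0.655] y [0.009 0.033 0.065]
scene 0.19 83 x [0.632 0.648 0.656] y [0.006 0.028 0.069]
scene 0.2 77 x [0.634 0.653 0.66 ] y [-0.004  0.04   0.078]
side 0.13 1 x [0.63 0.63 0.63] y [0.035 0.035 0.035]
side 0.14 14 x [0.629 0.631 0.638] y [0.035 0.042 0.049]
side 0.15 19 x [0.629 0.633 0.642] y [0.033 0.045 0.05 ]
side 0.16 19 x [0.629 0.633 0.637] y [0.036 0.043 0.05 ]
side 0.17 9 x [0.628 0.629 0.632] y [0.032 0.041 0.05 ]
side 0.18 42 x [0.627 0.629 0.646] y [0.014 0.046 0.064]
side 0.19 47 x [0.626 0.629 0.647] y [0.008 0.051 0.071]
side 0.2 68 x [0.622 0.628 0.645] y [-0.004  0.045  0.078]
```

View pics/c6.png

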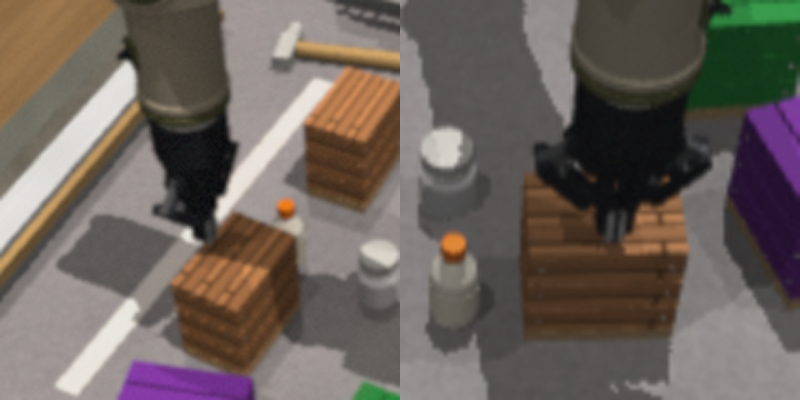

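Run:
```python
from h import *
p=cv2.imread('pics/scene6.png')[:,:,::-1];P=cloud('scene',np.load('pics/scene6.npy'))
for v in range(206,222):print(v,[(tuple(np.round(P[v,u]*1000).astype(int).tolist()),p[v,u].tolist()) for u in(321,323,325)])
```

```text
206 [((652, 25, 186), [16, 16, 18]), ((656, 30, 190), [15, 14, 16]), ((647, 38, 177), [14, 14, 15])]
207 [((654, 25, 183), [17, 18, 18]), ((652, 31, 181), [25, 25, 26]), ((645, 38, 171), [24, 25, 25])]
208 [((655, 25, 181), [18, 18, 21]), ((655, 31, 179), [45, 46, 45]), ((650, 38, 172), [37, 37, 37])]
209 [((649, 27, 169), [25, 27, 27]), ((650, 32, 169), [61, 61, 60]), ((653, 37, 172), [37, 37, 37])]
210 [((644, 29, 157), [27, 28, 29]), ((653, 32, 168), [65, 66, 66]), ((653, 37, 167), [46, 46, 46])]
211 [((647, 29, 157), [31, 32, 33]), ((653, 32, 164), [65, 65, 65]), ((654, 37, 164), [55, 56, 55])]
212 [((648, 29, 154), [33, 34, 34]), ((653, 33, 159), [62, 63, 63]), ((649, 39, 153), [60, 60, 59])]
213 [((648, 29, 149), [39, 39, 39]), ((650, 34, 151), [56, 56, 56]), ((651, 39, 152), [66, 67, 66])]
214 [((646, 30, 142), [51, 49, 47]), ((652, 34, 149), [54, 55, 54]), ((653, 39, 150), [67, 67, 66])]
215 [((648, 30, 141), [60, 55, 50]), ((649, 35, 141), [51, 50, 50]), ((652, 39, 144), [71, 67, 64])]
216 [((650, 29, 139), [59, 49, 42]), ((651, 35, 139), [49, 41, 35]), ((654, 39, 142), [74, 62, 53])]
217 [((641, 32, 122), [68, 49, 35]), ((642, 38, 121), [66, 47, 32]), ((639, 44, 117), [81, 58, 40])]
218 [((641, 33, 116), [86, 60, 40]), ((643, 38, 119), [76, 53, 36]), ((647, 42, 123), [80, 55, 37])]
219 [((646, 32, 119), [93, 65, 44]), ((648, 37, 121), [76, 53, 35]), ((647, 43, 119), [80, 56, 38])]
220 [((646, 32, 114), [76, 53, 36]), ((648, 37, 115), [76, 53, 35]), ((648, 43, 115), [75, 52, 35])]
221 [((648, 32, 112), [70, 49, 33]), ((649, 37, 113), [70, 50, 33]), ((648, 43, 109), [70, 49, 33])]
```

The finger tip is actually at about z = 0.137 while the TCP reads 0.105, so tips are about 30 mm above the reported TCP. Correct for that.

```bash
python3 -m pendant '[[[20,0,-5,0,0,0],[38,0,-5,0,0,0],[38,0,20,0,0,0],[38,0,37,0,0,0],[38,0,37,0,0,0]]]'
python3 -m pendant '[[[-4,0,0,0,0,0],[-8,0,0,0,0,0],[-12,0,0,0,0,0],[-15,0,-1,0,0,0],[-18,0,-3,0,0,0]]]'
python3 -m pendant '[[[-3,0,-2,0,0,0],[-6,0,-4,0,0,0],[-9,0,-6,0,0,0],[-12,0,-8,0,0,0],[-15,0,-10,0,0,0]]]'
python3 - <<'E'
from h import *
snap('scene','s7')
E
python3 t.py s7 .038
```

```text
time: 6.8
eef_pos: [0.6755, 0.0327, 0.0635]
orientation: [0.999, -0.038, -0.003, 0.0]
wrist_force: [-0.9, 0.3, -0.3]
finger_gap: 0.0001
time: 7.22
eef_pos: [0.66, 0.0342, 0.0723]
orientation: [0.999, -0.038, 0.001, -0.0]
wrist_force: [0.6, -0.3, 0.7]
finger_gap: 0.0004
time: 7.63
eef_pos: [0.6453, 0.0355, 0.0818]
orientation: [0.999, -0.037, 0.001, -0.0]
wrist_force: [2.7, 1.1, -0.0]
finger_gap: 0.0005
s7 xline [-0.18  -0.097 -0.089] y [-0.024  0.092] z [0.023 0.079 0.129]
  -0.19 z 0.116..0.120 n10
  -0.17 z 0.118..0.122 n28
  -0.15 z 0.107..0.124 n21
  -0.13 z 0.089..0.127 n27
  -0.11 z 0.082..0.129 n203
  -0.09 z 0.026..0.101 n629
```

```bash
python3 -m pendant '[[[-5,0,-3,0,0,0],[-10,0,-5,0,0,0],[-15,0,-8,0,0,0],[-21,0,-10,0,0,0],[-27,0,-12,0,0,0]]]'
python3 -m pendant '[[[-6,0,-1,0,0,0],[-12,0,-2,0,0,0],[-18,0,-3,0,0,0],[-24,0,-4,0,0,0],[-30,0,-5,0,0,0]]]'
python3 - <<'E'
from h import *
snap('scene','s8')
E
python3 t.py s8 .038
```

```text
time: 8.1
eef_pos: [0.6178, 0.0375, 0.0937]
orientation: [0.999, -0.037, 0.0, -0.0]
wrist_force: [2.9, 1.7, 2.8]
finger_gap: 0.0002
time: 8.52
eef_pos: [0.5873, 0.0395, 0.0981]
orientation: [0.999, -0.038, -0.0, -0.0]
wrist_force: [1.4, 0.7, 0.8]
finger_gap: 0.0001
s8 xline [-0.202 -0.134 -0.103] y [-0.02   0.098] z [0.047 0.093 0.142]
  -0.21 z 0.113..0.123 n12
  -0.19 z 0.114..0.135 n23
  -0.17 z 0.129..0.144 n141
  -0.15 z 0.102..0.132 n435
  -0.13 z 0.072..0.102 n495
  -0.11 z 0.047..0.072 n403
```

```bash
python3 -m pendant '[[[-6,0,0,0,0,0],[-12,0,0,0,0,0],[-18,0,0,0,0,0],[-24,0,1,0,0,0],[-30,0,2,0,0,0]]]'
python3 -m pendant '[[[-5,0,1,0,0,0],[-10,0,3,0,0,0],[-15,0,4,0,0,0],[-20,0,6,0,0,0],[-25,0,8,0,0,0]]]'
python3 -m pendant '[[[-3,0,1,0,0,0],[-6,0,3,0,0,0],[-9,0,4,0,0,0],[-12,0,6,0,0,0],[-15,0,7,0,0,0]]]'
python3 - <<'E'
from h import *
snap('scene','s9')
E
python3 t.py s9 .038
```

```text
time: 8.98
eef_pos: [0.5574, 0.0417, 0.0959]
orientation: [0.999, -0.038, -0.0, 0.0]
wrist_force: [1.2, 0.8, 2.1]
finger_gap: 0.0
time: 9.4
eef_pos: [0.5327, 0.0435, 0.0878]
orientation: [0.999, -0.038, -0.0, 0.0]
wrist_force: [0.7, -0.2, 0.8]
finger_gap: -0.0001
time: 9.82
eef_pos: [0.5181, 0.0447, 0.0809]
orientation: [0.999, -0.038, -0.0, 0.0]
wrist_force: [0.2, 0.5, 0.5]
finger_gap: -0.0001
s9 xline [-0.251 -0.19  -0.142] y [-0.016  0.104] z [0.074 0.092 0.117]
  -0.25 z 0.108..0.117 n92
  -0.23 z 0.098..0.112 n203
  -0.21 z 0.095..0.106 n255
  -0.19 z 0.087..0.098 n281
  -0.17 z 0.080..0.091 n294
  -0.15 z 0.074..0.083 n258
```

```bash
python3 -m pendant '[[[3,0,-15,0,0,0],[6,0,-50,0,0,0],[6,0,-90,0,0,0],[6,0,-100,0,0,0],[20,20,-100,0,0,0]]]'
python3 -m pendant '[[[16,30,0,0,0,0],[32,60,0,0,0,0],[48,90,0,0,0,0],[64,120,0,0,0,0],[80,150,0,0,0,0]]]'
python3 -m pendant '[[[16,30,0,0,0,0],[32,60,0,0,0,0],[48,90,0,0,0,0],[64,110,0,0,0,0],[79,114,0,0,0,0]]]'
python3 - <<'E'
from h import *
snap('scene','s10')
E
python3 t.py s10 .038 s10 -.247
```

```text
time: 10.28
eef_pos: [0.5384, 0.0281, 0.1856]
orientation: [0.999, -0.034, 0.003, -0.002]
wrist_force: [1.1, 1.4, 0.0]
finger_gap: -0.0001
time: 10.7
eef_pos: [0.606, -0.1337, 0.1812]
orientation: [0.999, -0.037, 0.0, -0.0]
wrist_force: [0.3, 0.6, 0.8]
finger_gap: -0.0003
time: 11.12
eef_pos: [0.6743, -0.2584, 0.1807]
orientation: [0.999, -0.041, -0.001, 0.002]
wrist_force: [-0.4, -0.7, 0.7]
finger_gap: 0.0001
s10 xline [-0.289 -0.226 -0.17 ] y [-0.013  0.104] z [0.055 0.079 0.084]
  -0.29 z 0.075..0.082 n94
  -0.27 z 0.069..0.083 n190
  -0.25 z 0.076..0.083 n195
  -0.23 z 0.075..0.083 n205
  -0.21 z 0.075..0.082 n207
  -0.19 z 0.077..0.082 n211
  -0.17 z 0.077..0.082 n129
s10 xline [-0.163 -0.088 -0.083] y [-0.306 -0.188] z [0.017 0.113 0.123]
  -0.17 z 0.117..0.121 n23
  -0.15 z 0.115..0.122 n75
  -0.13 z 0.116..0.122 n147
  -0.11 z 0.115..0.123 n195
  -0.09 z 0.022..0.121 n888
```

View pics/s10.png

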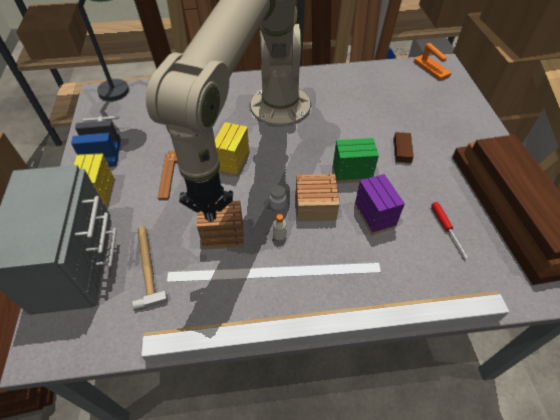

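L lies tipped at (318,198), underside bare, so the right crate (220,224) is the stamped one by elimination. Now tip it the same way.

```bash
python3 -m pendant '[[[0,-8,35,0,0,0],[0,-8,70,0,0,0],[0,-8,105,0,0,0],[0,-8,111,0,0,0],[-5,-8,111,0,0,0]]]'
python3 -m pendant '[[[-5,0,0,0,0,0],[-10,0,0,0,0,0],[-15,0,0,0,0,0],[-19,0,0,0,0,0],[-22,0,0,0,0,0]]]'
python3 -m pendant '[[[-3,0,-1,0,0,0],[-6,0,-3,0,0,0],[-9,0,-5,0,0,0],[-12,0,-7,0,0,0],[-15,0,-9,0,0,0]]]'
python3 - <<'E'
from h import *
snap('scene','s11')
E
python3 t.py s11 -.247
```

```text
time: 11.58
eef_pos: [0.6697, -0.2421, 0.0668]
orientation: [0.999, -0.037, -0.003, -0.001]
wrist_force: [-0.0, 0.7, 1.3]
finger_gap: -0.0002
time: 12.0
eef_pos: [0.6493, -0.2423, 0.0719]
orientation: [0.999, -0.038, 0.001, 0.0]
wrist_force: [0.5, -0.2, 0.5]
finger_gap: 0.0
time: 12.42
eef_pos: [0.6343, -0.2408, 0.0795]
orientation: [0.999, -0.038, 0.0, 0.0]
wrist_force: [1.9, -0.0, -0.4]
finger_gap: -0.0002
s11 xline [-0.167 -0.089 -0.085] y [-0.306 -0.188] z [0.019 0.076 0.126]
  -0.17 z 0.117..0.122 n23
  -0.11 z 0.091..0.125 n39
  -0.09 z 0.023..0.122 n730
```

```bash
python3 -m pendant '[[[-5,0,-3,0,0,0],[-10,0,-6,0,0,0],[-15,0,-8,0,0,0],[-21,0,-11,0,0,0],[-27,0,-13,0,0,0]]]'
python3 -m pendant '[[[-6,0,-2,0,0,0],[-12,0,-4,0,0,0],[-18,0,-5,0,0,0],[-24,0,-6,0,0,0],[-30,0,-7,0,0,0]]]'
python3 -m pendant '[[[-6,0,-1,0,0,0],[-12,0,-1,0,0,0],[-18,0,-1,0,0,0],[-24,0,0,0,0,0],[-30,0,1,0,0,0]]]'
python3 - <<'E'
from h import *
snap('scene','s12')
E
python3 t.py s12 -.247
```

```text
time: 12.88
eef_pos: [0.6072, -0.2391, 0.0931]
orientation: [0.999, -0.038, 0.001, 0.0]
wrist_force: [2.2, -1.6, 2.7]
finger_gap: 0.0002
time: 13.3
eef_pos: [0.5767, -0.2364, 0.0992]
orientation: [0.999, -0.038, -0.0, -0.0]
wrist_force: [0.6, -0.9, 2.4]
finger_gap: 0.0001
time: 13.72
eef_pos: [0.5469, -0.234, 0.098]
orientation: [0.999, -0.038, -0.0, -0.0]
wrist_force: [-0.2, -1.0, 2.5]
finger_gap: -0.0001
s12 xline [-0.205 -0.147 -0.11 ] y [-0.304 -0.186] z [0.057 0.096 0.14 ]
  -0.21 z 0.115..0.126 n12
  -0.19 z 0.129..0.141 n133
  -0.17 z 0.108..0.133 n357
  -0.15 z 0.085..0.111 n434
  -0.13 z 0.067..0.088 n405
  -0.11 z 0.056..0.070 n208
```

```bash
python3 -m pendant '[[[-6,0,1,0,0,0],[-12,0,2,0,0,0],[-18,0,4,0,0,0],[-24,0,6,0,0,0],[-29,0,8,0,0,0]]]'
python3 -m pendant '[[[-3,0,1,0,0,0],[-6,0,3,0,0,0],[-9,0,4,0,0,0],[-12,0,6,0,0,0],[-15,0,8,0,0,0]]]'
python3 -m pendant '[[[-3,0,2,0,0,0],[-6,0,3,0,0,0],[-6,0,3,0,0,0],[-6,0,-10,0,0,0],[-6,0,-40,0,0,0]]]'
python3 - <<'E'
from h import *
snap('scene','s13')
E
python3 t.py s13 -.247
```

```text
time: 14.18
eef_pos: [0.5177, -0.2319, 0.0897]
orientation: [0.999, -0.038, -0.0, -0.0]
wrist_force: [-0.8, -0.7, 0.2]
finger_gap: -0.0001
time: 14.6
eef_pos: [0.5035, -0.2309, 0.0819]
orientation: [0.999, -0.038, -0.0, -0.0]
wrist_force: [0.2, 0.1, 0.2]
finger_gap: -0.0
time: 15.02
eef_pos: [0.4953, -0.2292, 0.1191]
orientation: [0.999, -0.037, -0.003, -0.001]
wrist_force: [0.4, 0.9, -0.0]
finger_gap: -0.0004
s13 xline [-0.287 -0.224 -0.17 ] y [-0.3   -0.182] z [0.074 0.079 0.084]
  -0.29 z 0.076..0.081 n60
  -0.27 z 0.076..0.083 n170
  -0.25 z 0.076..0.082 n208
  -0.23 z 0.076..0.082 n194
  -0.21 z 0.076..0.083 n217
  -0.19 z 0.076..0.082 n213
  -0.17 z 0.076..0.083 n118
```

Run:
```python
from h import *
from t import brown
p=cv2.imread('pics/s13.png')[:,:,::-1];d=np.load('pics/s13.npy');P=cloud('scene',d)
for y0 in(-.241,.043):
    q=P[brown(p,P,y0,d)&(abs(P[...,2]-.08)<.006)];print(np.round(cv2.boxPoints(cv2.minAreaRect((q[:,:2]*1000).astype(np.float32)))).tolist())
pi=p.astype(int);k=(pi[...,0]>pi[...,2]+80)&(pi[...,1]>pi[...,2]+80)&(abs(P[...,2]-.12)<.008)&(abs(P[...,1]+.2)<.1)
p0=cv2.imread('pics/s0.png')[:,:,::-1].astype(int);P0=cloud('scene',np.load('pics/s0.npy'))
k=(p0[...,0]>p0[...,2]+80)&(p0[...,1]>p0[...,2]+80)&(abs(P0[...,2]-.12)<.008)&(abs(P0[...,1]+.2)<.1)
print('yel',np.round(cv2.boxPoints(cv2.minAreaRect((P0[k][:,:2]*1000).astype(np.float32)))).tolist())
for y0 in(-.241,.043):
    f=(abs(P[...,1]-y0)<.05)&(P[...,2]>.01)&(P[...,2]<.07)&(P[...,0]>.5);print('dark px',((pi.max(2)<45)&f).sum(),'of',f.sum())
```

```text
[[422.0, -298.0], [545.0, -306.0], [552.0, -187.0], [429.0, -179.0]]
[[440.0, -6.0], [564.0, -17.0], [575.0, 102.0], [451.0, 114.0]]
yel [[208.0, -214.0], [323.0, -262.0], [355.0, -187.0], [240.0, -139.0]]
dark px 145 of 1653
dark px 0 of 1599
```

Stamp confirmed on the right crate (dark ring pixels on its underside; none on the left). Now go round to its near side.

```bash
python3 -m pendant '[[[-5,3,-30,0,0,0],[-30,7,-40,0,0,0],[-60,12,-40,0,0,0],[-91,15,-40,0,0,0],[-91,15,-40,0,0,0]]]' 60
python3 -m pendant '[[[0,0,30,0,0,0],[0,0,60,0,0,0],[0,0,80,0,0,0],[0,0,80,0,0,0],[0,0,80,0,0,0]]]'
python3 - <<'E'
from h import *
for n in ('side','scene'):
    p,d=snap(n,n+'14')
a=cv2.imread('pics/side14.png')[90:290,200:430];cv2.imwrite('pics/c14.png',cv2.resize(a,None,fx=2.6,fy=2.6,interpolation=2))
E
python3 t.py scene14 -.241
```

```text
time: 15.48
eef_pos: [0.4008, -0.2402, 0.1623]
orientation: [0.999, -0.04, -0.0, -0.001]
wrist_force: [0.6, -0.3, 0.4]
finger_gap: 0.0595
time: 15.9
eef_pos: [0.4053, -0.2385, 0.082]
orientation: [0.999, -0.038, -0.001, -0.0]
wrist_force: [-0.7, -0.5, 1.2]
finger_gap: 0.0596
scene14 xline [-0.287 -0.226 -0.17 ] y [-0.3   -0.182] z [0.069 0.079 0.084]
  -0.29 z 0.076..0.082 n71
  -0.27 z 0.076..0.083 n198
  -0.25 z 0.076..0.082 n200
  -0.23 z 0.076..0.083 n207
  -0.21 z 0.076..0.083 n208
  -0.19 z 0.076..0.082 n221
  -0.17 z 0.076..0.083 n120
```

View pics/c14.png

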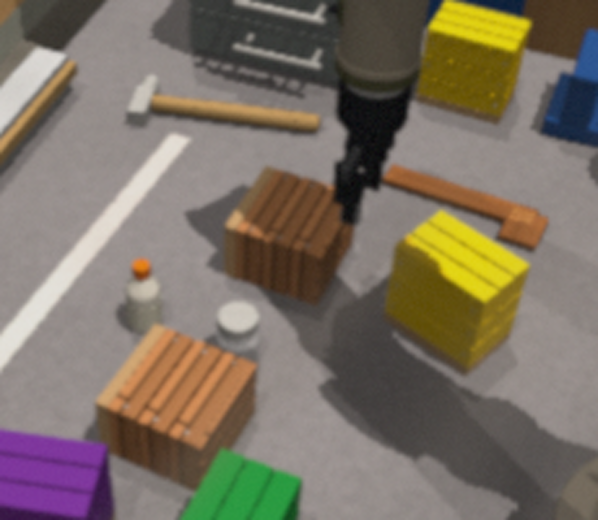

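```bash
python3 -m pendant '[[[-2,0,20,0,0,0],[-2,0,40,0,0,0],[-2,0,57,0,0,0],[-2,0,57,0,0,0],[0,0,57,0,0,0]]]'
python3 -m pendant '[[[3,0,0,0,0,0],[6,0,0,0,0,0],[9,0,0,0,0,0],[12,0,0,0,0,0],[15,0,0,0,0,0]]]'
python3 -m pendant '[[[4,0,0,0,0,0],[8,0,0,0,0,0],[12,0,0,0,0,0],[16,0,0,0,0,0],[20,0,0,0,0,0]]]'
python3 - <<'E'
from h import *
snap('scene','s15')
E
python3 t.py s15 -.241
```

```text
time: 16.42
eef_pos: [0.406, -0.2389, 0.0261]
orientation: [0.999, -0.038, 0.0, 0.0]
wrist_force: [-1.3, -0.5, 0.4]
finger_gap: 0.0598
time: 16.83
eef_pos: [0.4208, -0.2396, 0.0255]
orientation: [0.999, -0.038, -0.0, -0.0]
wrist_force: [-4.4, 2.4, 2.7]
finger_gap: 0.0598
time: 17.25
eef_pos: [0.4406, -0.2415, 0.0253]
orientation: [0.999, -0.038, -0.0, 0.0]
wrist_force: [-5.1, 0.2, 4.4]
finger_gap: 0.0601
s15 xline [-0.261 -0.2   -0.143] y [-0.304 -0.184] z [0.073 0.079 0.084]
  -0.27 z 0.077..0.080 n22
  -0.25 z 0.077..0.083 n195
  -0.23 z 0.075..0.083 n200
  -0.21 z 0.076..0.082 n217
  -0.19 z 0.075..0.082 n220
  -0.17 z 0.076..0.082 n224
  -0.15 z 0.077..0.082 n199
```

```bash
for i in 1; do :; done
python3 -m pendant '[[[5,0,0,0,0,0],[11,0,0,0,0,0],[17,0,0,0,0,0],[23,0,0,0,0,0],[29,0,0,0,0,0]]]'
python3 -m pendant '[[[6,0,0,0,0,0],[12,0,0,0,0,0],[18,0,0,0,0,0],[24,0,0,0,0,0],[30,0,0,0,0,0]]]'
python3 -m pendant '[[[6,0,0,0,0,0],[12,0,0,0,0,0],[18,0,0,0,0,0],[24,0,0,0,0,0],[30,0,0,0,0,0]]]'
python3 -m pendant '[[[6,0,0,0,0,0],[12,0,0,0,0,0],[17,0,0,0,0,0],[22,0,0,0,0,0],[26,0,0,0,0,0]]]'
python3 - <<'E'
from h import *
from t import brown
p,d=snap('scene','s16');P=cloud('scene',d)
q=P[brown(p,P,-.247,d)&(abs(P[...,2]-.08)<.006)];print(np.round(cv2.boxPoints(cv2.minAreaRect((q[:,:2]*1000).astype(np.float32)))).tolist())
E
python3 t.py s16 -.247
```

```text
time: 17.72
eef_pos: [0.4702, -0.2434, 0.0251]
orientation: [0.999, -0.038, -0.0, -0.0]
wrist_force: [-3.8, -0.7, 2.2]
finger_gap: 0.0603
time: 18.13
eef_pos: [0.5002, -0.2457, 0.0251]
orientation: [0.999, -0.038, -0.0, -0.0]
wrist_force: [-4.1, 0.8, 1.6]
finger_gap: 0.0598
time: 18.55
eef_pos: [0.5301, -0.248, 0.0252]
orientation: [0.999, -0.038, -0.0, -0.0]
wrist_force: [-3.3, 1.0, 1.5]
finger_gap: 0.0598
time: 18.97
eef_pos: [0.556, -0.2499, 0.0252]
orientation: [0.999, -0.038, -0.0, -0.0]
wrist_force: [-4.2, 1.0, 2.5]
finger_gap: 0.0601
[[560.0, -308.0], [684.0, -317.0], [693.0, -197.0], [569.0, -188.0]]
s16 xline [-0.145 -0.084 -0.028] y [-0.312 -0.192] z [0.071 0.079 0.084]
  -0.15 z 0.076..0.082 n74
  -0.13 z 0.077..0.083 n235
  -0.11 z 0.075..0.082 n249
  -0.09 z 0.076..0.083 n248
  -0.07 z 0.074..0.082 n273
  -0.05 z 0.077..0.083 n267
  -0.03 z 0.076..0.082 n180
```

```bash
python3 -m pendant '[[[6,0,0,0,0,0],[12,0,0,0,0,0],[18,0,0,0,0,0],[23,0,0,0,0,0],[27,0,0,0,0,0]]]'
python3 -m pendant '[[[0,0,0,0,0,0],[-10,0,0,0,0,0],[-25,0,0,0,0,0],[-30,0,-30,0,0,0],[-30,0,-70,0,0,0]]]'
python3 -m pendant '[[[-20,0,-40,0,0,0],[-60,0,-80,0,0,0],[-80,0,-100,0,0,0],[-80,0,-100,0,0,0],[-80,0,-100,0,0,0]]]'
cat > f.py <<'E'
from h import *
from t import brown
p,d=snap('scene','s17');P=cloud('scene',d);pi=p.astype(int)
for y0 in(-.249,.043):
    q=P[brown(p,P,y0,d)&(abs(P[...,2]-.08)<.006)];print(np.round(cv2.boxPoints(cv2.minAreaRect((q[:,:2]*1000).astype(np.float32)))).tolist())
    k=(d>0)&(abs(P[...,1]-y0)<.045)&(P[...,2]>.015)&(P[...,2]<.065)&(P[...,0]>.5)
    X=(P[...,0]-.0752*P[...,1]-.7344)*.9972; print('underside xline median',np.round(np.median(X[k]),4),k.sum())
E
python3 f.py
```

```text
time: 19.43
eef_pos: [0.5831, -0.2518, 0.0251]
orientation: [0.999, -0.037, 0.0, -0.0]
wrist_force: [-3.2, 0.9, 2.4]
finger_gap: 0.0599
time: 19.85
eef_pos: [0.5492, -0.2485, 0.0923]
orientation: [0.999, -0.038, -0.003, -0.001]
wrist_force: [1.0, -0.7, -0.3]
finger_gap: 0.06
time: 20.27
eef_pos: [0.4733, -0.2447, 0.1984]
orientation: [0.999, -0.038, 0.004, 0.0]
wrist_force: [0.5, 0.9, -0.3]
finger_gap: 0.0598
[[591.0, -310.0], [713.0, -319.0], [722.0, -199.0], [600.0, -190.0]]
underside xline median 0.1953 1393
[[439.0, -5.0], [564.0, -18.0], [576.0, 102.0], [451.0, 114.0]]
underside xline median 0.1729 1351
```

View pics/s17.png

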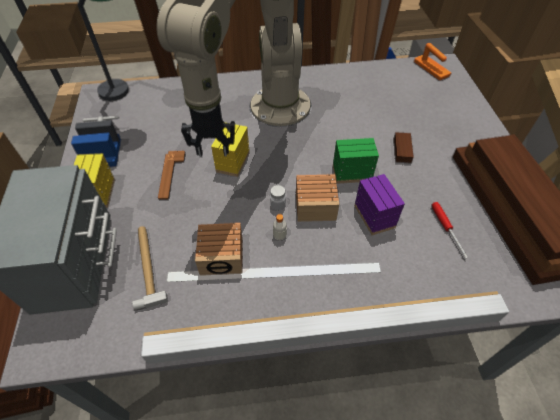

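Run:
```python
from h import *
P=cloud('scene',np.load('pics/s17.npy'));X=(P[...,0]-.0752*P[...,1]-.7344)*.9972
for y0,c in((-.255,0),(.043,-.168)):
    k=(abs(P[...,1]-y0)<.05)&(P[...,2]>.015)&(P[...,2]<.065)&(abs(X-c)<.04);print(np.round(np.percentile(X[k],[10,50,90]),4),k.sum())
o=r.observe();print(o['time'],np.abs(o['joint_vel']).max().round(3));r.close_job()
```

```text
[0.0001 0.0015 0.0029] 334
[-0.1721 -0.1703 -0.1683] 332
20.3167 0.06
the job is handed in; nothing more can be done
```

I tipped both crates onto their near sides with the shut fingers. I then pushed the stamped one, which was the right-hand crate, with two open fingertips until its stamped face stood on the white line. The job was handed in at about 20.3 s of the 72 s allowed, and no verdict came back.

**Last checks on the final picture:**
- **Stamped crate:** it lies on its side with its stamped face about 1.5 mm past the line's centre (limit 16 mm), square to within about 1°.
- **Plain crate:** it lies where it was tipped, with its bare underside facing the line about 170 mm short of it.
- **Other things:** the bystanders look unmoved in the last picture, though I did not re-measure their positions. The arm had backed off and was above everything.

**What went wrong on the way:**
- **Failed pushes:** the first three attempts on the left crate skimmed over its top edge. The fingertips proved to be about 30 mm higher than the reported tool position. I corrected for this and the crate then tipped gently.
- **Force:** one of those attempts reached about 25 N in total at the wrist, under the 30 N finger limit. That is an end-of-move reading, so a brief higher peak can't be ruled out. Later readings stayed below about 7 N.
- **Final measurement:** my first check of the underside positions gave wrong values because it also picked up the raised rail behind the line. A check limited to the crate faces gave the figures above.

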